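# Raise the condiment caddy's handle and carry it to the serving tray

## Robot

A 6-joint arm with a two-finger parallel gripper is mounted at the origin on the work surface. World frame = base frame: x ahead of the robot, y to its left, z up, the work surface at z = 0. Lengths are in m, angles in rad, forces in N, time in s.
With the tool pointing down it reaches from about 0.325 to 0.85 m from the base axis. Payload 15.5 kg.
Tool frame: the origin (TCP) lies on the centre line of the jaws, within the pads' length; the fingertips stand bot.finger_overhang ahead of it and the grasp point (between the pads) is the TCP (bot.finger_overhang is the distance from the TCP to the fingertips, in m); z points along the fingers, y is the direction in which the jaws open and shut (so a half turn about z gives the same grasp; the last joint's range is limited). The gripper opens to 91 mm and grips with 3 to 60 N. Pads are 32 mm wide; open, the fingers measure 118 mm over their backs; the gripper's body (76 mm by 178 mm) begins 60 mm behind the grasp point.
Start: joints at [1.008, 0.494, 1.345, -0, 1.302, -0.096], TCP at [0.281, 0.558, 0.233] pointing down, gripper open.
Joint ranges: [-2.91, 2.91], [-0.82, 2.16], [0.22, 2.67], [-1.22, 4.37], [0.12, 2.79], [-3.08, 3.08]. Speed limits (rad/s): [1.89, 1.89, 2.57, 3.01, 3.01, 3.01].

## Interface

Orientations are given as a unit quaternion [w, x, y, z].
In Python, from cell import bot gives the robot as it stands. The module is installed in compiled form; this text tells all that it offers.
- The arm moves only by the tool play_rows, never from a script. Its argument "commands" is a list of rows, each a list of 5 numbers: the opening, from 0 (shut) to 1 (fully open), then the shift along the tool's x, y, z in m, then the turn about the tool's z in rad. A call has 1 to 12 rows; each row is the pose to reach, as a shift and turn from the pose commanded when the call began, along the tool's axes at that moment; what a row does not reach only later rows make up. A row lasts 1/12 s, in which the tool goes at most 41.7 mm and 7.16 degrees, less where a joint would pass 70% of its speed; a pose out of reach is approached as far as the arm can. A call with a gripper value outside its range is refused whole. The fingers move at their own pace and stop on an object; "newtons" is the grip in N (left out, the last holds). Time passes only in rows, so rows that repeat a pose let the fingers close. It gives the time, the measured TCP pose, the force and the opening at its end, in the units of the state.
- bot.sense(): the state, without advancing time (a new reading comes with each control period).
- bot.capture(name): name is "side" or "top"; returns (picture, depth): 480x640x3 uint8, red, green, blue; 480x640 float32, m along the optical axis (not along the pixel's ray), 0 where there is no reading.
- bot.camera_info(name): a dict with "fx", "fy", "cx", "cy" (pixels), "world_to_cam" (4x4, takes a point from world to camera coordinates). Camera axes: x right, y down, z forward; pixel columns grow to the right and rows downward; lengths in m; the calibration is good to about 2 mm. A picture is of the moment at which its call begins. camera_info takes no time and is no camera call.
- bot.job_done(): hands the job in, once; it reports no verdict.
Trained networks look in the newest picture that a camera, given by its name, has taken for a name from the list of things; names that differ only in an ending like _2 or _b are one class to them, and where a whole thing is asked for, a point or a joint stands for the part that bears it (a point fixed in the world has none). Each returns a list of dicts, best first, with "p" (0 to 1); they miss things now and then, are a little off and sometimes report something else, mostly with a low value. They report only what shows in the picture. A call takes as long as a camera call.
- bot.look_for(query, camera): "bbox" ([left, top, right, bottom] in pixels, round what is visible of it).
- bot.place_of(query, camera): "pixel" ([column, row] in pixels: a listed point, or the origin of a listed thing).
The state is a dict: "clock": time; "joint_positions": joint angles; "dq": joint speeds; "joint_efforts": joint torques, N m; "position": TCP position; "ee_rot": TCP orientation; "force": force on the tool from outside, world axes, zero at the start; "torque": the same for the moment, N m; "width": finger opening in m.
Only numpy, scipy, OpenCV 4.12 (cv2) and the standard library are available. Lean on these libraries where they do the work, as an engineer would, in place of code of your own. Each camera call takes 0.05 s, during which the arm holds its last target. There are 200 camera calls.

## Task

Get the condiment caddy ready for the table: swing its folded carry handle up until it clicks fully upright while the caddy still stands on the counter. Then lift the caddy by that handle, set it down gently flat inside the empty serving tray, squared with the tray, and let go with the handle still locked upright. Keep the sauce bottle and the jar standing in the caddy, and leave the other dishes where they are.

Things in the scene. Friction and masses are not known exactly. Their poses are not given: they have to be found in the camera images.
- handle (a joint): Caddy's carry handle: two flat steel arms and a round cross-bar with a dark wooden sleeve 16 mm thick, 110 mm long. Angle: 0 = folded level on the caddy's -x side, pi/2 = upright against its stop. Stiff (0.04 N m): stays where left. A ball catch is felt from about 1.28, passed at 1.46; from about 1.51 it pulls the handle to the stop and holds it. Passing takes 1 to 1.5 N at the bar.
- bar (a point): Middle of the handle's wooden grip sleeve, on its axis. The sleeve runs along the caddy's y axis. Its axis is 130 mm from the hinge line, so 62 mm above the counter when folded and 192 mm above the caddy's underside when upright. Site axes turn with the handle.
- hinge (a point): Mid-point of the handle's hinge line, centred over the caddy, 62 mm above its underside. The hinge line runs along y; axes are those of the caddy. At angle q the bar lies at (-0.130 cos q, 0, 0.130 sin q) in this frame.
- caddy: Open sheet-metal condiment caddy, 100 mm (x) by 150 mm (y) by 70 mm high, one divider in the middle, about 0.8 kg with its contents; with the handle arms it is 168 mm wide in y. Loose on the counter. Origin: centre of its underside; z up, x the short way, y the long way. The folded handle points along -x.
- caddy_center (a point): Centre of the caddy, 35 mm above its underside.
- tray: Empty shallow stainless serving tray, fixed to the counter, 205 mm (x) by 250 mm (y) outside, rim 18 mm high and 4 mm thick, floor 4 mm thick. Origin: centre of its underside; y is its long way. The caddy goes in with its long side along the tray's long side, either way round.
- sauce: Amber capped sauce bottle standing loose in the caddy's +y half, 66 mm in diameter, 108 mm tall. Origin: centre of its underside.
- jar: White lidded jar standing loose in the caddy's -y half, 66 mm in diameter, 75 mm tall. Origin: centre of its underside.
- bowls: Bystander: stack of white soup bowls, 160 mm in diameter, 114 mm tall, beside the work. Origin: centre of its underside.
- cups: Bystander: stack of small orange bowls, 116 mm in diameter, 102 mm tall. Origin: centre of its underside.
- tub: Bystander: clear open food tub, 130 by 180 by 70 mm high. Origin: centre of its underside.

How it is judged:
On the way, in this order (a step that is already met when the one before it is completed fails the run):
1. the handle is swung up past its catch, fully upright, while the caddy stands on the counter (value of joint handle above 1.51 rad and height (world z) of caddy below 0.012 m), for 0.2 s.
2. the caddy hangs clear of the counter from its handle (height (world z) of caddy above 0.022 m and distance between the grasp point and bar below 0.065 m and contact force between the fingers and caddy above 1 N), for 0.2 s.
At the end, for the whole second after the job is handed in: The caddy rests flat on the tray's floor (tilt under 0.05 rad, underside within about 4 mm of the floor), inside the rim, its long side within 0.26 rad of the tray's, at rest; the handle is still locked upright (above 1.5 rad); bottle and jar stand upright in the caddy (z of caddy in the frame of tray between 0.001 and 0.008 m and x of caddy in the frame of tray between -0.05 and 0.05 m and y of caddy in the frame of tray between -0.05 and 0.05 m and angle between the y axis of caddy and the y axis of tray, either way round below 0.26 rad and angle between caddy's own z axis and vertical below 0.05 rad and value of joint handle above 1.5 rad and angle between each of sauce, jar's own z axis and vertical below 0.1 rad and distance between each of sauce, jar and caddy_center below 0.075 m and linear speed of caddy below 0.02 m/s); the robot touches nothing.
It fails at once if the caddy is let go while its underside is more than 20 mm above the counter (height (world z) of caddy above 0.02 m and contact force between the fingers and caddy below 0.02 N).
It fails at once if the caddy is tipped steeply (angle between caddy's own z axis and vertical above 0.6 rad).
It fails at once if the white bowls are pushed (distance of bowls from where it was at the start of the episode above 0.03 m).
It fails at once if the orange bowls are pushed (distance of cups from where it was at the start of the episode above 0.03 m).
It fails at once if the tub is pushed (distance of tub from where it was at the start of the episode above 0.03 m).
It also fails if it takes over 53 s, if anything falls off the work surface, if the arm or the gripper's body presses on something with over 40 N, if the wrist force passes 120 N, or if a joint passes its speed limit or range.

## Working session

There is one attempt and no reset: what is moved stays moved. The work goes in short steps, Python scripts to look and compute and a tool call to move; the robot and the scene stay as the last step left them, time stands still between calls to the robot, and variables do not carry over. Pictures are saved under pics/ and viewed, about 8 in all and at most 12, crops included, and the job is handed in when it is done.

Besides the shell and the picture viewer there is one more tool, called by a JSON object that holds its "op" and its "data", one argument or row to a line. play_rows: Moves the arm, as the interface text tells. Its arguments: {"type":"object","properties":{"commands":{"type":"array","items":{"type":"array","items":{"type":"number"}}},"newtons":{"type":"number"}},"required":["commands"]}

```bash
mkdir -p pics; cat > h.py <<'E'
import numpy as np, cv2
from cell import bot
def cap(n):
    return bot.capture(n)
def deproj(n,px,d):
    c=bot.camera_info(n); u,v=px
    p=np.array([(u-c['cx'])/c['fx']*d,(v-c['cy'])/c['fy']*d,d,1])
    return (np.linalg.inv(np.array(c['world_to_cam']))@p)[:3]
def cloud(n,D):
    c=bot.camera_info(n); v,u=np.mgrid[:480,:640]
    P=np.stack([(u-c['cx'])/c['fx']*D,(v-c['cy'])/c['fy']*D,D,np.ones_like(D)],-1)
    P=(P@np.linalg.inv(np.array(c['world_to_cam'])).T)[...,:3]
    P[D<=0]=np.nan
    return P
def onplane(n,px,z):
    a=deproj(n,px,0.0);b=deproj(n,px,1.0); t=(z-a[2])/(b[2]-a[2]); return a+t*(b-a)
def proj(n,p):
    c=bot.camera_info(n); q=np.array(c['world_to_cam'])@np.append(p,1)
    return np.array([c['fx']*q[0]/q[2]+c['cx'],c['fy']*q[1]/q[2]+c['cy']])
E
python3 - <<'E'
from h import *
s=bot.sense(); print({k:np.round(v,3).tolist() for k,v in s.items()}, bot.finger_overhang)
hts=dict(bar=.062,hinge=.062,caddy=0,tray=0,sauce=.003,jar=.003,bowls=0,cups=0,tub=0)
for n in('top','side'):
    I,D=cap(n); cv2.imwrite(f'pics/{n}0.png',I[...,::-1]); np.save(f'{n}.npy',D)
    c=bot.camera_info(n); print(n,np.round(np.linalg.inv(np.array(c['world_to_cam'])),2).tolist(),c['fx'])
    for q,h in hts.items():
        r=bot.place_of(q,n)
        print(q,[(np.round(x['pixel']).tolist(),round(x['p'],2),np.round(onplane(n,x['pixel'],h),3).tolist()) for x in r[:2]])
E
```

```text
{'clock': 0.0, 'joint_positions': [1.008, 0.494, 1.346, -0.0, 1.302, -0.095], 'dq': [-0.002, 0.0, -0.0, -0.001, 0.0, 0.0], 'joint_efforts': [-0.002, -87.881, -38.186, 0.07, 0.053, -0.0], 'position': [0.281, 0.558, 0.232], 'ee_rot': [-0.0, 0.231, 0.973, -0.001], 'force': [-0.632, -0.065, 0.317], 'torque': [0.026, -0.06, -0.074], 'width': 0.091} 0.019
top [[-0.03, -0.99, 0.16, 0.39], [-1.0, 0.03, -0.01, 0.02], [0.01, -0.16, -0.99, 1.34], [0.0, 0.0, 0.0, 1.0]] 433.0641447324133
bar [([428.0, 278.0], 0.71, [0.473, -0.291, 0.062])]
hinge [([405.0, 244.0], 0.76, [0.577, -0.228, 0.062])]
caddy [([406.0, 246.0], 0.6, [0.581, -0.243, 0.0])]
tray [([249.0, 255.0], 0.83, [0.566, 0.245, 0.0])]
sauce [([394.0, 251.0], 0.56, [0.565, -0.206, 0.003])]
jar [([412.0, 242.0], 0.57, [0.592, -0.263, 0.003])]
bowls [([147.0, 256.0], 0.88, [0.571, 0.561, 0.0])]
cups [([327.0, 181.0], 0.57, [0.795, -0.004, 0.0])]
tub [([502.0, 243.0], 0.66, [0.581, -0.545, 0.0])]
side [[0.9, -0.26, 0.35, -0.0], [-0.44, -0.56, 0.7, -1.23], [0.01, -0.78, -0.62, 1.18], [0.0, 0.0, 0.0, 1.0]] 540.3993009640648
bar [([311.0, 299.0], 0.74, [0.475, -0.266, 0.062])]
hinge [([335.0, 282.0], 0.65, [0.569, -0.234, 0.062])]
caddy [([338.0, 299.0], 0.59, [0.573, -0.248, 0.0])]
tray [([272.0, 211.0], 0.59, [0.565, 0.244, 0.0]), ([339.0, 282.0], 0.38, [0.609, -0.186, 0.0])]
sauce [([329.0, 294.0], 0.97, [0.558, -0.219, 0.003])]
jar [([349.0, 302.0], 0.74, [0.596, -0.274, 0.003])]
bowls [([241.0, 167.0], 0.62, [0.566, 0.579, 0.0])]
cups [([360.0, 235.0], 0.71, [0.785, -0.012, 0.0])]
tub [([396.0, 373.0], 0.68, [0.586, -0.549, 0.0])]
```

View pics/top0.png

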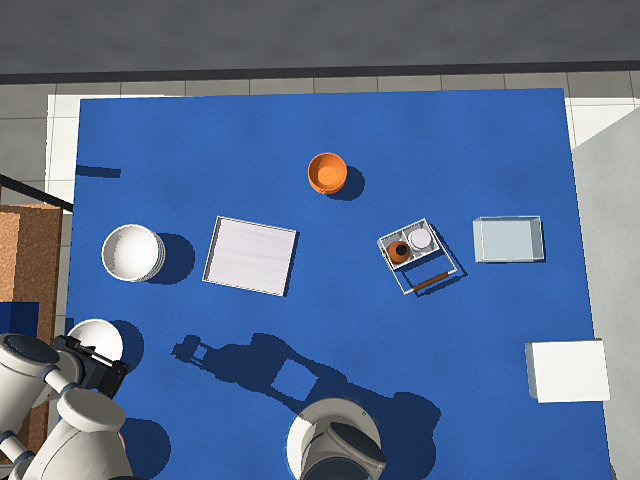

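```bash
python3 - <<'E'
from h import *
for n in('top','side'):
    P=cloud(n,np.load(n+'.npy'))
    m=(P[...,0]>.40)&(P[...,0]<.72)&(P[...,1]>-.38)&(P[...,1]<-.10)&(P[...,2]>.01)
    I=cv2.imread(f'pics/{n}0.png')
    for lo,hi in((.066,.082),(.1,.12),(.045,.062),(.062,.072)):
        k=m&(P[...,2]>lo)&(P[...,2]<hi); Q=P[k]; 
        if len(Q)>10: print(n,lo,len(Q),np.round(np.median(Q,0),3),np.round(cv2.minAreaRect(Q[:,:2].astype(np.float32)),3) if 0 else cv2.minAreaRect((Q[:,:2]*1000).astype(np.float32)))
    m=(P[...,0]>.40)&(P[...,0]<.72)&(P[...,1]>.08)&(P[...,1]<.42)&(P[...,2]>.010)&(P[...,2]<.03)
    Q=P[m]; print('tray',len(Q),cv2.minAreaRect((Q[:,:2]*1000).astype(np.float32)))
I=cv2.imread('pics/top0.png')
cv2.imwrite('pics/c0.png',cv2.resize(I[190:330,340:480],None,fx=4,fy=4,interpolation=cv2.INTER_CUBIC))
E
```

```text
top 0.066 753 [ 0.579 -0.255  0.075] ((569.1911010742188, -242.28115844726562), (124.4689712524414, 172.3579559326172), 25.11653709411621)
top 0.1 349 [ 0.472 -0.261  0.105] ((518.9405517578125, -262.9049987792969), (137.40643310546875, 167.11573791503906), 22.455806732177734)
top 0.045 258 [ 0.578 -0.246  0.054] ((575.7484130859375, -237.1410369873047), (98.55094909667969, 169.69833374023438), 21.95054817199707)
top 0.062 299 [ 0.571 -0.233  0.069] ((578.2476196289062, -239.04843139648438), (104.29418182373047, 174.42225646972656), 20.165971755981445)
tray 620 ((579.4085693359375, 240.96658325195312), (271.3250427246094, 268.30499267578125), 84.8959732055664)
side 0.066 660 [ 0.57  -0.257  0.073] ((555.7537841796875, -250.96969604492188), (146.95071411132812, 173.61831665039062), 22.02071762084961)
side 0.1 227 [ 0.471 -0.262  0.104] ((506.6393737792969, -284.0574951171875), (139.5522918701172, 165.59619140625), 7.584342956542969)
side 0.045 531 [ 0.565 -0.253  0.055] ((577.5354614257812, -240.61279296875), (109.8384017944336, 173.85324096679688), 23.193891525268555)
side 0.062 446 [ 0.565 -0.242  0.067] ((576.3801879882812, -242.089599609375), (110.02396392822266, 174.741455078125), 21.294301986694336)
tray 292 ((559.2361450195312, 236.53125), (264.58843994140625, 206.1180419921875), 77.48377990722656)
```

View pics/c0.png

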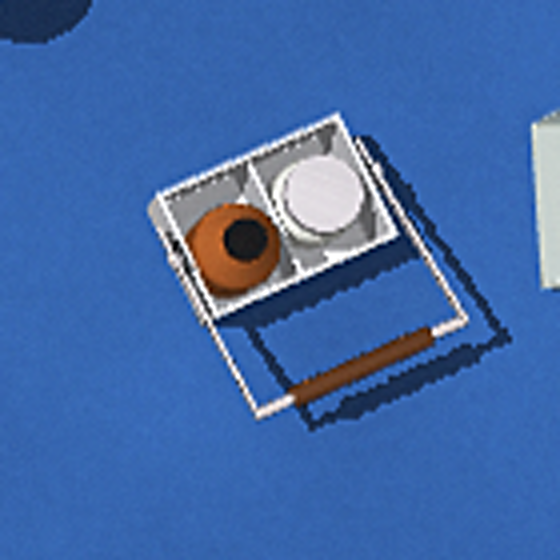

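The top view shows the caddy at about px (409,243) with its handle toward the lower right, the sleeve centred near px (431,281). The tray is at px (250,256) and is slightly rotated. The bar's depth reads about z = 0.10, so the handle may not be fully flat. I'll fit the poses next.

```bash
cat >> h.py <<'E'
def sleeve(n,I,D,c=(.47,-.285),r=.2,zmin=.04):
    P=cloud(n,D); J=I.astype(int); x=np.nan_to_num(P)
    m=(J[...,0]>60)&(J[...,0]<170)&(J[...,0]-J[...,2]>35)&(J[...,1]<J[...,0]*.7)&(x[...,2]>zmin)&(np.hypot(x[...,0]-c[0],x[...,1]-c[1])<r)
    k=cv2.connectedComponentsWithStats(m.astype(np.uint8)); 
    return k,P
E
python3 - <<'E'
from h import *
for n in('top','side'):
    I=cv2.imread(f'pics/{n}0.png')[...,::-1]; D=np.load(n+'.npy')
    (N,L,S,C),P=sleeve(n,I,D)
    for i in range(1,N):
        if S[i,4]>25:
            Q=P[L==i]; d=np.linalg.svd(Q[:,:2]-Q[:,:2].mean(0))[2][0]; t=(Q[:,:2]-Q[:,:2].mean(0))@d
            print(n,S[i],np.round(Q.mean(0),4),'z',np.round(np.percentile(Q[:,2],[5,50,95]),4),'yaw',np.degrees(np.arctan2(-d[0],d[1])),'len',np.ptp(t))
# caddy rim from pale pixels
    J=I.astype(int); x=np.nan_to_num(P)
    pale=(J.min(-1)>150)
    m=pale&(abs(x[...,0]-.578)<.12)&(abs(x[...,1]+.24)<.13)&(x[...,2]>.062)&(x[...,2]<.074)
    Q=x[m][:,:2]; print('rim',n,cv2.minAreaRect((Q*1000).astype(np.float32)))
    m=pale&(abs(x[...,0]-.565)<.16)&(abs(x[...,1]-.245)<.17)&(x[...,2]<.03)
    k=cv2.connectedComponentsWithStats(m.astype(np.uint8)); i=1+k[2][1:,4].argmax()
    Q=x[k[1]==i]; print('tray',n,np.round(np.percentile(Q[:,2],[5,50,95]),3),cv2.minAreaRect((Q[:,:2]*1000).astype(np.float32)))
E
```

```text
top [387 241  23  23 208] [ 0.5482 -0.2083  0.0775] z [0.0566 0.0781 0.0914] yaw 65.38550688603053 len 0.06458033813633925
top [412 272  36  20 172] [ 0.463  -0.2854  0.1051] z [0.1006 0.1052 0.1095] yaw 22.411749685772282 len 0.1080702871965594
rim top ((577.7724609375, -238.1402130126953), (100.43901062011719, 172.4468231201172), 22.100677490234375)
tray top [0.    0.005 0.017] ((564.9287109375, 243.60855102539062), (253.1569366455078, 208.36448669433594), 77.59138488769531)
side [317 271  21  18 252] [ 0.5476 -0.2249  0.0751] z [0.0605 0.0751 0.0885] yaw -118.77718385828716 len 0.05972724504171989
rim side ((577.0444946289062, -240.74295043945312), (106.57918548583984, 172.8365020751953), 22.14837074279785)
tray side [-0.004  0.001  0.01 ] ((564.63525390625, 241.52371215820312), (262.5372009277344, 213.36581420898438), 78.11498260498047)
```

```bash
cat >> h.py <<'E'
from scipy.spatial.transform import Rotation as R
def rel(p,ydeg):
    """shift in tool axes and turn for TCP at p with tool y at world heading ydeg"""
    s=bot.sense(); q=s['ee_rot']; M=R.from_quat([q[1],q[2],q[3],q[0]]).as_matrix()
    now=np.degrees(np.arctan2(M[1,1],M[0,1])); turn=-np.radians((ydeg-now+180)%360-180)
    return np.round(np.append(M.T@(np.array(p)-s['position']),turn),4).tolist()
E
python3 -c "
from h import *
print(rel([.463,-.2855,.16],22.2))"
```

```text
[-0.5419, -0.6716, 0.0729, 0.7165]
```

{"op": "play_rows", "data": {
  "commands": [
    [1,-0.542,-0.672,0,0.7165],
    [1,-0.542,-0.672,0,0.7165],
    [1,-0.542,-0.672,0,0.7165],
    [1,-0.542,-0.672,0,0.7165],
    [1,-0.542,-0.672,0,0.7165],
    [1,-0.542,-0.672,0,0.7165],
    [1,-0.542,-0.672,0,0.7165],
    [1,-0.542,-0.672,0,0.7165],
    [1,-0.542,-0.672,0,0.7165],
    [1,-0.542,-0.672,0,0.7165],
    [1,-0.542,-0.672,0,0.7165],
    [1,-0.542,-0.672,0,0.7165]
  ]
}}

```text
clock: 2.0
position: [0.3864, 0.0674, 0.2332]
ee_rot: [0.0, 0.558, 0.83, 0.0]
force: [1.1, 0.5, -0.2]
width: 0.0911
```

```bash
python3 -c "
from h import *
print(rel([.463,-.2855,.16],22.2))"
```

```text
[-0.3556, -0.0626, 0.0733, 0.0003]
```

{"op": "play_rows", "data": {
  "commands": [
    [1,-0.3556,-0.0626,0.073,0],
    [1,-0.3556,-0.0626,0.073,0],
    [1,-0.3556,-0.0626,0.073,0],
    [1,-0.3556,-0.0626,0.073,0],
    [1,-0.3556,-0.0626,0.073,0],
    [1,-0.3556,-0.0626,0.073,0],
    [1,-0.3556,-0.0626,0.073,0],
    [1,-0.3556,-0.0626,0.073,0],
    [1,-0.3556,-0.0626,0.073,0],
    [1,-0.3556,-0.0626,0.073,0],
    [1,-0.3556,-0.0626,0.073,0],
    [1,-0.3556,-0.0626,0.073,0]
  ]
}}

```text
clock: 3.0
position: [0.4625, -0.2832, 0.1598]
ee_rot: [-0.0, 0.558, 0.83, 0.0]
force: [-0.7, -0.2, 0.3]
width: 0.0914
```

```bash
python3 - <<'E'
from h import *
print(rel([.463,-.2855,.1],22.2))
for n in('top','side'):
    I,D=cap(n); cv2.imwrite(f'pics/{n}1.png',I[...,::-1])
    print(n,proj(n,bot.sense()['position']),[(np.round(x['pixel']),x['p']) for x in bot.place_of('bar',n)[:2]])
    if n=='side': cv2.imwrite('pics/c1.png',cv2.resize(I[190:370,230:430],None,fx=3,fy=3))
E
```

```text
[-0.0024, -0.0004, 0.0598, -0.0005]
top [433.89846234 280.00669137] [(array([431., 281.]), 0.49)]
side [310.12906209 278.6592536 ] [(array([311., 299.]), 0.75)]
```

View pics/c1.png

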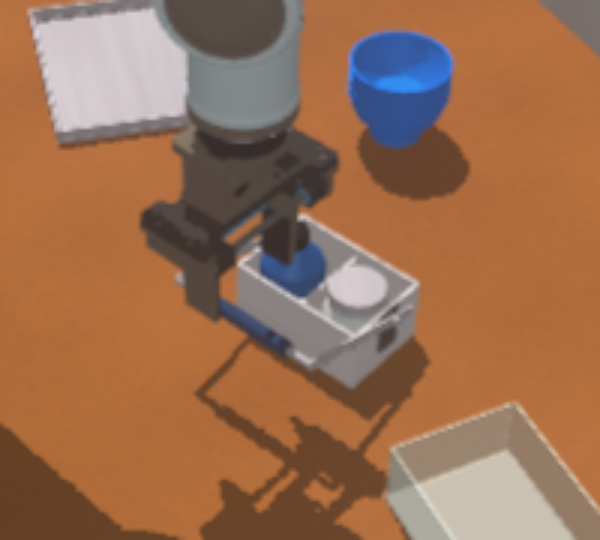

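The side view (colours swapped in this crop) shows the open fingers straddling the sleeve from above, clear of the bottle and the caddy wall. I'll descend and close lightly.

{"op": "play_rows", "data": {
  "commands": [
    [1,-0.001,0,0.02,0],
    [1,-0.002,0,0.04,0],
    [1,-0.002,0,0.06,0],
    [0.5,-0.002,0,0.06,0],
    [0,-0.002,0,0.06,0],
    [0,-0.002,0,0.06,0],
    [0,-0.002,0,0.06,0],
    [0,-0.002,0,0.06,0],
    [0,-0.002,0,0.06,0],
    [0,-0.002,0,0.06,0]
  ],
  "newtons": 5
}}

```text
clock: 4.03
position: [0.4638, -0.2856, 0.1005]
ee_rot: [0.0, 0.558, 0.83, -0.0]
force: [0.7, 0.1, 1.5]
width: 0.0473
```

```bash
python3 - <<'E'
from h import *
s=bot.sense(); print(s['position'],s['force'],s['width'])
p=np.array(s['position']); hg=np.array([.577,-.239]); u=np.array([np.cos(np.radians(22.2)),np.sin(np.radians(22.2))])
a=(hg-p[:2])@u; q0=np.arccos(a/.13); print(a,q0,.062+.13*np.sin(q0))
for q in np.linspace(q0,1.6,13): print(round(q,2),'y',round(.13*(np.cos(q0)-np.cos(q)),4),'z',round(-.13*(np.sin(q)-np.sin(q0)),4))
E
```

```text
[ 0.4637929  -0.28555505  0.10046159] [0.70435865 0.10044583 1.46191079] 0.047315215853517334
0.1224055238906756 0.34350218452635894 0.10578227633471385
0.34 y 0.0 z -0.0
0.45 y 0.0052 z -0.0126
0.55 y 0.0118 z -0.0245
0.66 y 0.0195 z -0.0357
0.76 y 0.0284 z -0.046
0.87 y 0.0383 z -0.0553
0.97 y 0.0491 z -0.0636
1.08 y 0.0607 z -0.0707
1.18 y 0.073 z -0.0765
1.29 y 0.0859 z -0.081
1.39 y 0.0991 z -0.0841
1.5 y 0.1126 z -0.0858
1.6 y 0.1262 z -0.0862
```

Still closing; wait for it.

{"op": "play_rows", "data": {
  "commands": [
    [0,0,0,0,0],
    [0,0,0,0,0],
    [0,0,0,0,0],
    [0,0,0,0,0],
    [0,0,0,0,0],
    [0,0,0,0,0],
    [0,0,0,0,0],
    [0,0,0,0,0],
    [0,0,0,0,0],
    [0,0,0,0,0]
  ]
}}

```text
clock: 4.87
position: [0.4633, -0.2854, 0.0999]
ee_rot: [-0.0, 0.558, 0.83, -0.0]
force: [-5.5, -3.1, 1.0]
width: 0.0158
```

{"op": "play_rows", "data": {
  "commands": [
    [0,0,0.0025,-0.0064,0],
    [0,0,0.0052,-0.0126,0],
    [0,0,0.0085,-0.0186,0],
    [0,0,0.0118,-0.0245,0],
    [0,0,0.0157,-0.0302,0],
    [0,0,0.0195,-0.0357,0],
    [0,0,0.0238,-0.041,0],
    [0,0,0.0284,-0.046,0],
    [0,0,0.0332,-0.0508,0],
    [0,0,0.0383,-0.0553,0],
    [0,0,0.0436,-0.0596,0],
    [0,0,0.0491,-0.0636,0]
  ]
}}

```text
clock: 5.87
position: [0.5091, -0.2669, 0.164]
ee_rot: [0.0, 0.558, 0.83, -0.0]
force: [-6.5, -2.4, 7.0]
width: 0.0158
```

```bash
python3 - <<'E'
from h import *
s=bot.sense(); print(s['position'],s['force'],s['width'])
I,D=cap('side'); J=I[...,::-1]; cv2.imwrite('pics/c2.png',cv2.resize(J[190:370,230:430],None,fx=3,fy=3))
E
```

```text
[ 0.50906043 -0.26694549  0.16403991] [-6.47422359 -2.42798015  7.02695187] 0.01578860315705222
```

View pics/c2.png

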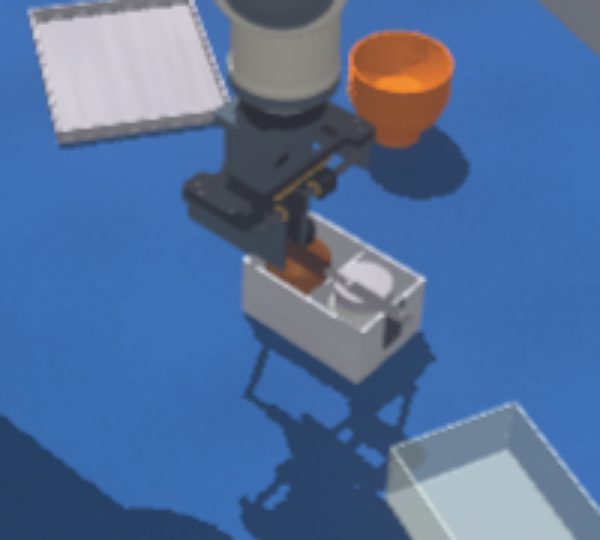

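The side view shows the handle at about 55°, with both bottle and jar standing. The caddy may have slid a few mm, so I'll re-measure the rim.

```bash
python3 - <<'E'
from h import *
for f in ('0','now'):
    if f=='0': I=cv2.imread('pics/side0.png')[...,::-1]; D=np.load('side.npy')
    else: I,D=cap('side')
    P=np.nan_to_num(cloud('side',D)); J=I.astype(int)
    m=(J.min(-1)>150)&(abs(P[...,0]-.58)<.12)&(abs(P[...,1]+.24)<.13)&(P[...,2]>.0)&(P[...,2]<.074)
    u=np.array([np.cos(np.radians(22.2)),np.sin(np.radians(22.2))]); v=np.array([-u[1],u[0]])
    Q=P[m]; k=Q[:,2]<.05; a=Q[:,:2]@u; b=Q[:,:2]@v
    print(f,len(Q),'a',np.round(np.percentile(a,[1,5,50,95,99]),4),'b',np.round(np.percentile(b,[1,5,50,95,99]),4), 'front wall a',np.round(np.percentile(a[k&(b<np.median(b)+.03)],[5,20,50]),4))
    m2=m&(P[...,2]>.06); print(cv2.minAreaRect((P[m2][:,:2]*1000).astype(np.float32)), m2.sum())
s=bot.sense(); print(np.array(s['position'])[:2]@u, s['position'])
E
```

```text
0 331 a [0.3907 0.3929 0.4347 0.4919 0.4954] b [-0.5235 -0.5147 -0.4615 -0.3666 -0.3593] front wall a [0.3914 0.3946 0.4166]
((577.0444946289062, -240.74295043945312), (106.57918548583984, 172.8365020751953), 22.14837074279785) 215
now 230 a [0.4001 0.4027 0.455  0.5007 0.5032] b [-0.5157 -0.5145 -0.4623 -0.3855 -0.3657] front wall a [0.4224 0.4238 0.4311]
((584.7115478515625, -237.95706176757812), (103.2430419921875, 150.60386657714844), 21.777849197387695) 152
0.3711621243959182 [ 0.50975163 -0.2667841   0.16440138]
```

The caddy slid about 9 mm along the push, so the handle is really at about 0.89 rad. I'll carry on with the arc about the new hinge position.

{"op": "play_rows", "data": {
  "commands": [
    [0,0,0.0058,-0.0057,0],
    [0,0,0.0123,-0.0101,0],
    [0,0,0.019,-0.014,0],
    [0,0,0.026,-0.0175,0],
    [0,0,0.0332,-0.0207,0],
    [0,0,0.0405,-0.0233,0],
    [0,0,0.048,-0.0256,0],
    [0,0,0.0557,-0.0274,0],
    [0,0,0.0635,-0.0285,0],
    [0,0,0.0713,-0.0292,0],
    [0,0,0.0791,-0.0295,0],
    [0,0,0.0856,-0.0295,0]
  ]
}}

```text
clock: 6.97
position: [0.5892, -0.2342, 0.1931]
ee_rot: [0.0, 0.558, 0.83, -0.0]
force: [-3.4, -2.3, 7.0]
width: 0.0159
```

```bash
cat > chk.py <<'E'
from h import *
u=np.array([np.cos(np.radians(22.2)),np.sin(np.radians(22.2))]); v=np.array([-u[1],u[0]])
s=bot.sense(); print(np.array(s['position'])[:2]@u, s['position'],s['force'],s['width'])
I,D=cap('side'); J=I.astype(int)
P=np.nan_to_num(cloud('side',D))
m=(J.min(-1)>150)&(abs(P[...,0]-.58)<.12)&(abs(P[...,1]+.24)<.13)&(P[...,2]>.0)&(P[...,2]<.074)
Q=P[m]; a=Q[:,:2]@u; b=Q[:,:2]@v
print('a',np.round(np.percentile(a,[1,5,50,95,99]),4),'b',np.round(np.percentile(b,[1,5,50,95,99]),4))
E
python3 chk.py
```

```text
0.45698660138014274 [ 0.58915357 -0.23420805  0.19307069] [-3.40155753 -2.31820574  7.03679257] 0.015880503389130753
a [0.3992 0.4009 0.452  0.5022 0.5076] b [-0.5151 -0.5087 -0.4522 -0.367  -0.3654]
```

```bash
python3 - <<'E'
from h import *
I,_=cap('side');T,_=cap('top')
a=cv2.resize(I[170:350,240:430,::-1],(570,540)); b=cv2.resize(T[190:290,350:450,::-1],(228,228))
c=np.zeros((540,798,3),np.uint8); c[:,:570]=a; c[:228,570:]=b; cv2.imwrite('pics/c3.png',c)
E
```

```text
(no output)
```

View pics/c3.png

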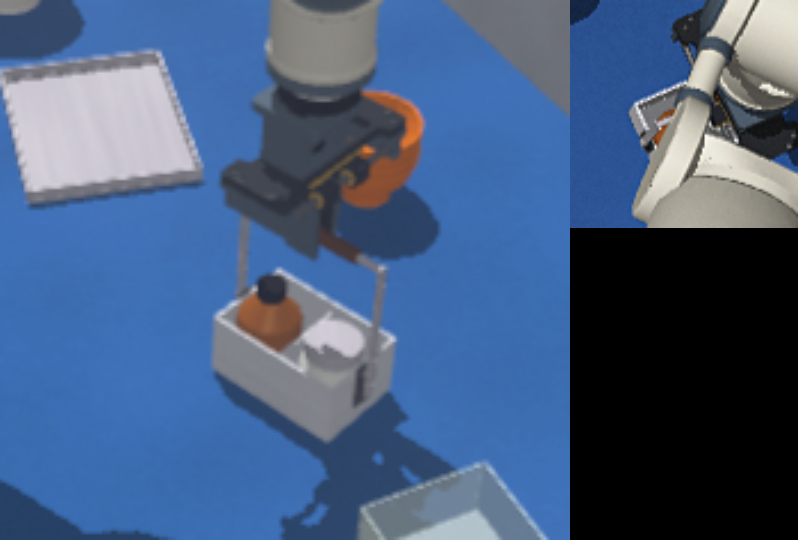

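The side view shows the handle upright, with bottle and jar standing. The bar sits over the caddy centre (0.457 against about 0.452), and the 4 N push is more than the catch needs, so the handle is at its stop. I'll relax the push slightly, tighten the grip and lift.

{"op": "play_rows", "data": {
  "commands": [
    [0,0,-0.002,0,0],
    [0,0,-0.003,0.001,0],
    [0,0,-0.003,0.001,0]
  ],
  "newtons": 5
}}

```text
clock: 7.37
position: [0.5853, -0.2358, 0.192]
ee_rot: [-0.0, 0.558, 0.83, 0.0]
force: [-0.5, -1.0, -0.7]
width: 0.016
```

```bash
python3 chk.py
```

```text
0.45281087940162357 [ 0.5852878  -0.23578683  0.19195379] [-0.54280294 -0.9862709  -0.68301754] 0.016049052686742782
a [0.3989 0.4012 0.4532 0.5008 0.5406] b [-0.5137 -0.5033 -0.4557 -0.3681 -0.3656]
```

{"op": "play_rows", "data": {
  "commands": [
    [0,0,0,0,0],
    [0,0,0,0,0],
    [0,0,0,0,0],
    [0,0,0,0,0],
    [0,0,0,-0.004,0],
    [0,0,0,-0.01,0],
    [0,0,0,-0.018,0],
    [0,0,0,-0.026,0],
    [0,0,0,-0.034,0],
    [0,0,0,-0.042,0],
    [0,0,0,-0.05,0],
    [0,0,0,-0.05,0]
  ],
  "newtons": 40
}}

```text
clock: 8.42
position: [0.5862, -0.236, 0.2442]
ee_rot: [0.001, 0.558, 0.83, 0.0]
force: [-0.5, -1.2, -7.9]
width: 0.015
```

```bash
python3 - <<'E'
from h import *
I,_=cap('side'); s=bot.sense(); print(s['position'],s['force'],s['torque'],s['width'])
cv2.imwrite('pics/c4.png',cv2.resize(I[150:350,230:430,::-1],(600,600)))
print(rel([.565,.243,.242],-12.2), rel([.54,.0,.26],0))
E
```

```text
[ 0.58603022 -0.23588193  0.24317307] [ 0.4216991   0.26785654 -8.88601258] [-0.08806902 -0.16186537 -0.03640194] 0.015478483237739147
[0.4513, 0.1615, 0.0007, 0.6005] [0.2358, 0.0465, -0.0171, 0.3875]
```

View pics/c4.png

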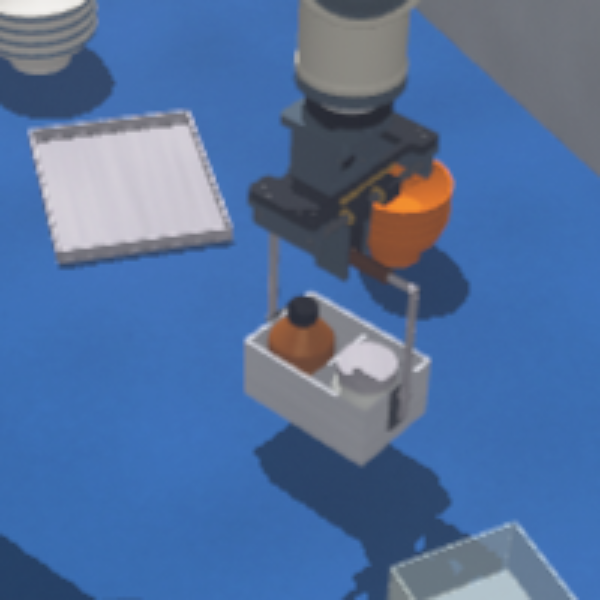

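The caddy hangs level and clear of the counter, with the handle upright and both contents standing. Next I'll carry it toward the tray, ramping the speed smoothly.

{"op": "play_rows", "data": {
  "commands": [
    [0,0.0038,0.0013,0,0],
    [0,0.0113,0.004,0,0],
    [0,0.0207,0.0074,0,0],
    [0,0.032,0.0115,0,0],
    [0,0.0452,0.0162,0,0],
    [0,0.0603,0.0216,0,0],
    [0,0.0772,0.0276,0,0],
    [0,0.096,0.0344,0,0],
    [0,0.1149,0.0411,0,0],
    [0,0.1337,0.0479,0,0],
    [0,0.1525,0.0546,0,0],
    [0,0.1713,0.0613,0,0]
  ]
}}

```text
clock: 9.47
position: [0.577, -0.0515, 0.2421]
ee_rot: [-0.0, 0.557, 0.83, 0.0]
force: [0.4, -0.5, -8.1]
width: 0.0153
```

{"op": "play_rows", "data": {
  "commands": [
    [0,0.0188,0.0067,0,0.01],
    [0,0.0377,0.0135,0,0.03],
    [0,0.0565,0.0202,0,0.06],
    [0,0.0753,0.0269,0,0.1],
    [0,0.0942,0.0337,0,0.14],
    [0,0.113,0.0404,0,0.18],
    [0,0.1318,0.0472,0,0.22],
    [0,0.1507,0.0539,0,0.26],
    [0,0.1695,0.0606,0,0.3],
    [0,0.186,0.0665,0,0.34],
    [0,0.2,0.0716,0,0.37],
    [0,0.211,0.0755,0,0.39]
  ]
}}

```text
clock: 10.47
position: [0.5667, 0.1726, 0.2421]
ee_rot: [-0.0, 0.708, 0.706, 0.0]
force: [0.3, 1.1, -8.8]
width: 0.015
```

```bash
python3 - <<'E'
from h import *
s=bot.sense(); print(s['position'],s['force'],s['width']); print(rel([.565,.243,.242],-12.2))
E
```

```text
[0.56667031 0.17257149 0.24208204] [ 0.25435798  1.11651688 -8.81184449] 0.014969483734462434
[0.0704, -0.0019, 0.0001, 0.2101]
```

{"op": "play_rows", "data": {
  "commands": [
    [0,0.01,0,0,0.03],
    [0,0.02,-0.0005,0,0.06],
    [0,0.03,-0.0008,0,0.09],
    [0,0.04,-0.001,0,0.12],
    [0,0.049,-0.0013,0,0.15],
    [0,0.057,-0.0016,0,0.175],
    [0,0.0635,-0.0018,0,0.195],
    [0,0.068,-0.002,0,0.205],
    [0,0.0704,-0.002,0,0.21],
    [0,0.0704,-0.002,0,0.21],
    [0,0.0704,-0.002,0,0.21],
    [0,0.0704,-0.002,0,0.21]
  ]
}}

```text
clock: 11.47
position: [0.5658, 0.2401, 0.242]
ee_rot: [0.0, 0.778, 0.628, -0.0]
force: [0.1, -0.3, -8.4]
width: 0.015
```

```bash
python3 - <<'E'
from h import *
s=bot.sense(); print(s['position'],s['force'],s['width']); print(rel([.565,.243,.197],-12.2))
I,_=cap('side'); T,_=cap('top')
a=cv2.resize(I[100:270,200:350,::-1],(450,510)); b=cv2.resize(T[190:310,190:310,::-1],(348,348))
c=np.zeros((510,798,3),np.uint8); c[:,:450]=a; c[:348,450:]=b; cv2.imwrite('pics/c5.png',c)
E
```

```text
[0.56578382 0.24014008 0.24198672] [ 0.05810162 -0.25371832 -8.38769677] 0.014984964964337457
[0.0026, -0.0014, 0.045, 0.0006]
```

View pics/c5.png

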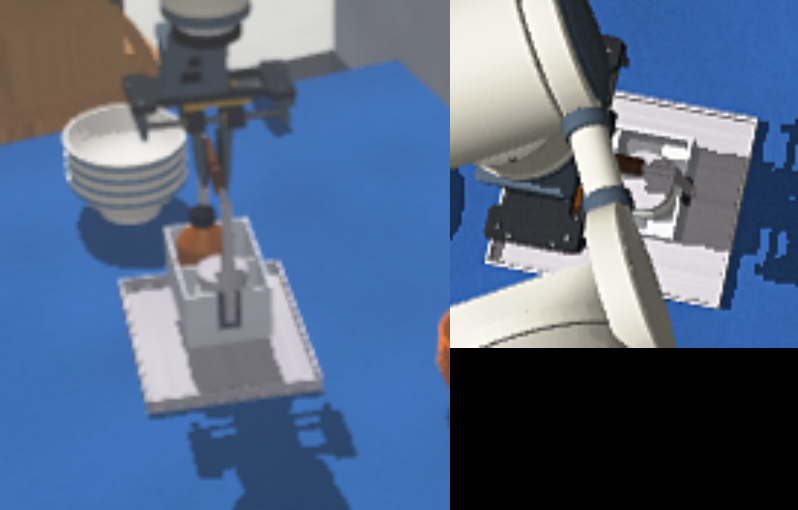

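The caddy hangs squared over the tray centre with clear margins all round, and the bowls are clear. I'll lower it slowly.

{"op": "play_rows", "data": {
  "commands": [
    [0,0.001,0,0.004,0],
    [0,0.002,-0.001,0.01,0],
    [0,0.0026,-0.0014,0.017,0],
    [0,0.0026,-0.0014,0.024,0],
    [0,0.0026,-0.0014,0.03,0],
    [0,0.0026,-0.0014,0.035,0],
    [0,0.0026,-0.0014,0.038,0],
    [0,0.0026,-0.0014,0.04,0],
    [0,0.0026,-0.0014,0.042,0],
    [0,0.0026,-0.0014,0.043,0],
    [0,0.0026,-0.0014,0.044,0],
    [0,0.0026,-0.0014,0.044,0]
  ]
}}

```text
clock: 12.57
position: [0.5651, 0.2433, 0.198]
ee_rot: [0.0, 0.778, 0.628, 0.0]
force: [0.6, -1.1, -8.8]
width: 0.0152
```

{"op": "play_rows", "data": {
  "commands": [
    [0,0,0,0.0005,0],
    [0,0,0,0.001,0],
    [0,0,0,0.001,0]
  ]
}}

```text
clock: 12.82
position: [0.5651, 0.2432, 0.1971]
ee_rot: [0.0, 0.778, 0.628, 0.0]
force: [0.6, 0.1, -7.8]
width: 0.0152
```

{"op": "play_rows", "data": {
  "commands": [
    [0,0,0,0.0005,0],
    [0,0,0,0.001,0],
    [0,0,0,0.001,0],
    [0,0,0,0.001,0]
  ]
}}

```text
clock: 13.15
position: [0.5651, 0.2433, 0.1961]
ee_rot: [0.0, 0.778, 0.628, 0.0]
force: [-0.0, 0.6, -7.8]
width: 0.0153
```

{"op": "play_rows", "data": {
  "commands": [
    [0,0,0,0.0005,0],
    [0,0,0,0.001,0],
    [0,0,0,0.001,0],
    [0,0,0,0.001,0]
  ]
}}

```text
clock: 13.48
position: [0.5655, 0.2433, 0.1959]
ee_rot: [0.0, 0.778, 0.628, 0.001]
force: [-1.6, -0.8, 5.5]
width: 0.0155
```

Landed: the vertical force went from −8 N to +5.5 N. I'll ease the grip, open symmetrically and retreat straight up.

{"op": "play_rows", "data": {
  "commands": [
    [0,0,0,-0.0005,0],
    [0,0,0,-0.0005,0],
    [0.2,0,0,-0.0005,0],
    [0.24,0,0,-0.0005,0],
    [0.3,0,0,-0.0005,0],
    [0.4,0,0,-0.0005,0],
    [0.5,0,0,-0.0005,0],
    [0.5,0,0,-0.0005,0],
    [0.5,0,0,-0.0005,0],
    [0.5,0,0,-0.0005,0]
  ],
  "newtons": 5
}}

```text
clock: 14.32
position: [0.5651, 0.2432, 0.1955]
ee_rot: [0.0, 0.778, 0.628, -0.0]
force: [-0.1, -0.1, 0.1]
width: 0.0454
```

{"op": "play_rows", "data": {
  "commands": [
    [0.5,0,0,-0.01,0],
    [0.5,0,0,-0.025,0],
    [0.5,0,0,-0.045,0],
    [0.5,0,0,-0.07,0],
    [0.5,0,0,-0.1,0],
    [0.5,0,0,-0.12,0],
    [0.5,0,0,-0.13,0],
    [0.5,0,0,-0.13,0]
  ]
}}

```text
clock: 14.98
position: [0.5659, 0.2435, 0.3282]
ee_rot: [0.001, 0.778, 0.628, 0.002]
force: [0.3, -0.0, 0.3]
width: 0.0457
```

```bash
python3 - <<'E'
from h import *
s=bot.sense(); print(s['position'],s['force'],s['width'],s['joint_positions']); print(rel([.42,0,.32],-12.2))
E
```

```text
[0.5658784  0.24350134 0.32819297] [ 0.29675053 -0.00182813  0.29345382] 0.04572605841859788 [ 3.09463049e-01  4.06477105e-01  1.23011953e+00 -7.07522737e-06
  1.50086298e+00  5.21943373e-01]
[-0.2688, -0.0913, 0.0073, 0.0004]
```

Move aside for a clear view.

{"op": "play_rows", "data": {
  "commands": [
    [0.5,-0.2688,-0.0913,0,0],
    [0.5,-0.2688,-0.0913,0,0],
    [0.5,-0.2688,-0.0913,0,0],
    [0.5,-0.2688,-0.0913,0,0],
    [0.5,-0.2688,-0.0913,0,0],
    [0.5,-0.2688,-0.0913,0,0],
    [0.5,-0.2688,-0.0913,0,0],
    [0.5,-0.2688,-0.0913,0,0],
    [0.5,-0.2688,-0.0913,0,0],
    [0.5,-0.2688,-0.0913,0,0]
  ]
}}

```text
clock: 15.82
position: [0.4191, -0.0001, 0.3248]
ee_rot: [-0.0, 0.778, 0.628, -0.0]
force: [0.4, 0.8, -0.3]
width: 0.0455
```

```bash
python3 - <<'E'
from h import *
I,D=cap('side'); T,E=cap('top')
a=cv2.resize(I[100:270,200:350,::-1],(450,510)); b=cv2.resize(T[190:310,190:310,::-1],(348,348))
c=np.zeros((510,798,3),np.uint8); c[:,:450]=a; c[:348,450:]=b; cv2.imwrite('pics/c6.png',c)
for n,I,D in(('side',I,D),('top',T,E)):
    P=np.nan_to_num(cloud(n,D)); J=I.astype(int)
    w=(abs(P[...,0]-.565)<.13)&(abs(P[...,1]-.243)<.14)
    m=w&(J.min(-1)>140)&(P[...,2]>.062)&(P[...,2]<.08)
    print(n,'rim',cv2.minAreaRect((P[m][:,:2]*1000).astype(np.float32)),np.round(np.percentile(P[m][:,2],[10,50,90]),3))
    m=w&(P[...,2]>.185)&(P[...,2]<.21); Q=P[m]; print('bar',len(Q),np.round(Q.mean(0),4),np.round(np.percentile(Q[:,2],[5,50,95]),3), cv2.minAreaRect((Q[:,:2]*1000).astype(np.float32)) if len(Q)>5 else '')
E
```

```text
side rim ((562.269775390625, 239.966064453125), (153.994384765625, 100.9319076538086), 76.99881744384766) [0.067 0.072 0.079]
bar 65 [0.5511 0.1932 0.1966] [0.188 0.196 0.204] ((551.9306640625, 195.85227966308594), (89.0599365234375, 14.880632400512695), 77.90821838378906)
top rim ((565.6190795898438, 246.24595642089844), (156.7323760986328, 100.3196029663086), 77.65644836425781) [0.07  0.075 0.079]
bar 324 [0.564  0.242  0.2021] [0.197 0.202 0.207] ((564.6220092773438, 242.95643615722656), (169.39016723632812, 16.057647705078125), 77.59315490722656)
```

View pics/c6.png

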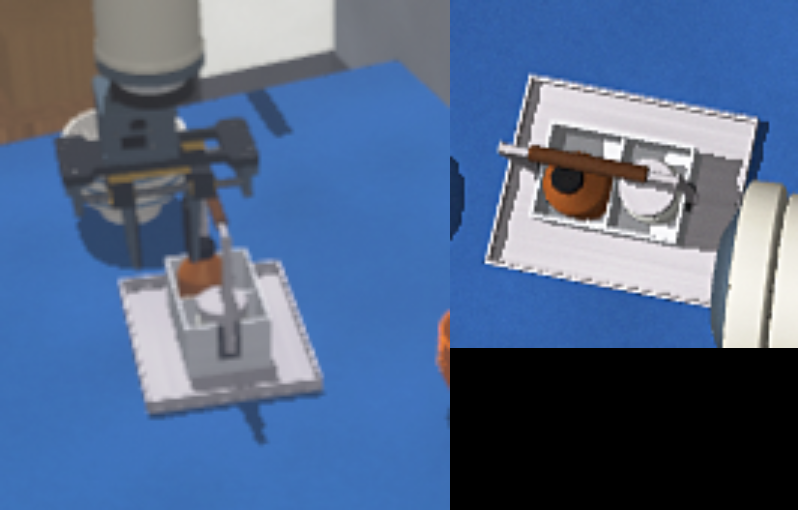

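The caddy sits flat and squared in the tray, with the bar over its centre to within about 1 mm, bottle and jar standing, and the gripper clear. I'll hand it in.

```bash
python3 -c "
from h import *
print(bot.job_done())"
```

```text
the job is handed in; nothing more can be done
None
```

I swung the handle up past its catch with a light grip, lifted the caddy by the bar at 40 N, set it down in the tray and handed the job in at about 16 s. `job_done()` gives no verdict, so success is not confirmed.

**Last checks (all passed):**
- **Position:** from the top camera, the caddy centre is at (0.566, 0.246) and the tray centre at (0.565, 0.244).
- **Squareness:** caddy and tray headings agree within 0.1°.
- **Flatness:** the caddy rim reads at about 0.072–0.075 m, which fits it resting flat on the tray floor.
- **Handle:** the bar is over the caddy's centre line to within about 1 mm, with its axis about 0.19–0.20 m above the counter, so it looks locked upright. Its angle was worked out from the pictures, not read directly.
- **Contents and gripper:** the bottle and jar stand in the caddy, and the gripper is open and clear of everything.

**What disagreed:**
- **Handle start angle:** the handle started at about 0.3 rad, not fully folded as I had assumed.
- **Caddy slide:** my first swing pushed the caddy about 9 mm along the counter. I re-measured and corrected the rest of the swing.
- **Side camera:** it placed the caddy centre 3–6 mm away from the top camera's figure, well inside the ±50 mm allowed.

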